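# Change the roller in the carving cradle

### The job

Take the short roller out of the vee groove of the wooden carving cradle and put it in the shallow tray. Then roll the long roller along the deck, without lifting it, into the groove, let go of it so that it settles by itself, and only then swing the stiff hold-down arm over and press it down firmly onto the roller. Leave the cup, the bottle, the jar, the bowl and the dish where they stand.

Things in the scene. Friction and masses are not known exactly. Their poses are not given: they have to be found in the camera images.
- cradle: Fixed plywood cradle. Origin: centre of its underside; x (away from the robot, within 0.2 rad) runs along the groove, y across, z up. Flat deck 220 (x) by 360 mm (y), its top 40 mm up; a lip 10 mm wide, 6 mm high at each y end. Arm post beyond the groove's far end: x = 110 to 155, y = -35 to 35, up to 105 mm high.
- groove (a point): Middle of the vee groove, at deck height (40 mm above the cradle's origin, same axes). The groove: 90 degrees, 220 mm long (x), 60 mm wide at the deck, its bottom line 30 mm below this point. The long roller fully seated has its centre 12.4 mm above this point.
- hinge (a point): Hinge of the hold-down arm, in the cradle's frame at x = 135, y = 0, z = 90 mm; the hinge line is parallel to the cradle's y.
- clamp (a joint): Angle of the dark wooden hold-down arm (16 mm thick, 24 mm wide, 115 mm from hinge to end). 0: straight up; negative: leaning away from the robot; pi/2: level, pointing to the robot over the groove, where it rests on a seated long roller. Range -0.3 to 1.8 rad. Stiff hinge: stays where it is left; about 4 N near its end moves it.
- clamp_end (a point): Centre of the free end of the hold-down arm, 115 mm from the hinge; its z axis points along the arm from the hinge to the end.
- roller: Long roller: wooden cylinder with two thin dark rings, diameter 60 mm, length 170 mm, about 0.35 kg, lying on the deck on one or the other side of the groove, roughly parallel to it. Origin at its centre, x along the cylinder (y and z turn as it rolls).
- roller_center (a point): Centre of the long roller (same frame as roller).
- stub: Short roller: wooden cylinder with two thin dark rings, diameter 40 mm, length 55 mm, about 0.055 kg, lying in the groove along it, its centre 38 mm above the cradle's origin. Origin at its centre, x axis along the cylinder.
- stub_center (a point): Centre of the short roller (same frame as stub).
- tray: Shallow open grey plastic tray, fixed, 160 mm (x) by 120 mm (y) outside, 30 mm high, walls and floor 5 mm. Origin: centre of its underside. It stands to the left or the right of the cradle.
- bowl: Bystander: loose white bowl, rim diameter 140 mm, 60 mm high, on the side opposite the tray. Origin: centre of its underside.
- cup: Bystander: loose small clay cup, diameter 52 mm, 55 mm high, standing on the cradle's deck on the side of the groove away from the long roller. Origin: centre of its underside.
- bottle: Bystander: loose amber bottle, diameter 50 mm, 150 mm high, on the table beyond a corner of the cradle. Origin: centre of its underside.
- dish: Bystander: loose small clay dish, rim diameter 90 mm, 50 mm high, on the table beyond the arm's post. Origin: centre of its underside.
- jar: Bystander: loose white jar, diameter 64 mm, 85 mm high, on the table beyond another corner of the cradle. Origin: centre of its underside.
Mind the look-alikes: they are no part of the job. Leave any purple look-alike of the roller alone.

How it is judged:
By the outcome, as a careful person would: the job done as asked, in the order asked, and still so for the second after the job is handed in, with the robot touching nothing.
It also fails if it takes over 64 s, if anything falls off the work surface, if the arm or the gripper's body presses on something with over 40 N, if the wrist force passes 120 N, or if a joint passes its speed limit or range.

### The arm

A 6-joint arm with a two-finger parallel gripper is mounted at the origin on the work surface. World frame = base frame: x ahead of the robot, y to its left, z up, the work surface at z = 0. Lengths are in mm, angles in rad, forces in N, time in s.
With the tool pointing down it reaches from about 325 to 1000 mm from the base axis. Payload 5.1 kg.
Tool frame: the origin (TCP) lies where the fingers leave the gripper's body, on its centre line; the fingertips stand 73 mm ahead of it and the grasp point (between the pads) lies 54 mm ahead of it (r.tip_reach is the distance from the TCP to the fingertips, in mm); z points along the fingers, y is the line along which they close (so a half turn about z gives the same grasp; the last joint's range is limited). The gripper opens to 85 mm and grips with 20 to 120 N. Pads are 22 mm wide; open, the fingers measure 114 mm over their backs; the gripper's body (76 mm by 85 mm) begins 54 mm behind the grasp point. The pads swing forward as they close: fully open they stand 13 mm farther back than shut.
Start: joints at [1.258, 0.124, 1.65, -0, 1.367, -0.083], TCP at [148.081, 632.896, 303.922] pointing down, gripper open.
Joint ranges: [-2.61, 2.61], [-1.02, 2.33], [0.03, 2.71], [-1.35, 4.49], [0.32, 2.68], [-2.91, 2.91]. Speed limits (rad/s): [2.57, 2.57, 3.14, 3.14, 3.14, 3.14].

### API

Orientations are given as a unit quaternion [w, x, y, z].
In Python, from bench import r, imaging gives the robot as it stands. The module is installed in compiled form; this text tells all that it offers.
- The arm moves only by the tool send_rows, never from a script. Its argument "targets" is text: rows parted by semicolons, each of 7 numbers parted by spaces: the shift along the tool's x, y, z in mm, then the turn, a rotation vector about the tool's x, y, z in rad, then the gripper's target within -1 to 1 (shut at 1, half-way at 0, fully open at -1). In form: tx ty tz rx ry rz grip; .... A call has 1 to 20 rows; each row shifts and turns the commanded pose from where the row before left it, along the tool's axes as they then stand; what a row does not reach is not made up. A row lasts 1/8 s, in which the tool goes at most 62.5 mm and 10.7 degrees, less where a joint would pass 70% of its speed; a pose out of reach is approached as far as the arm can. A call is refused whole if a number of a shift passes 62.5 or a number of a turn 0.188, either way. A call with a gripper value outside its range is refused whole. The fingers move at their own pace and stop on an object; the grip force is fixed at half the most. Time passes only in rows, so rows that do not move let the fingers close. It gives the time, the measured TCP pose, the force, the opening and the grip force at its end, in the units of the state.
- r.read_state(): the state, without advancing time (a new reading comes with each control period).
- imaging.read_camera(name): name is "scene" or "side" or "wrist"; returns (picture, depth): 400x640x3 uint8, red, green, blue; 400x640 float32, mm along the optical axis (not along the pixel's ray), 0 where there is no reading.
- imaging.get_calibration(name): a dict with "mtx" (3x3 intrinsics, pixels), "dist" ([k1, k2, p1, p2, k3] as OpenCV has them; the pictures are not rectified), "R" (3x3) and "t" (3): a world point X has camera coordinates R X + t. Camera axes: x right, y down, z forward; pixel columns grow to the right and rows downward; lengths in mm; the calibration is good to about 2 mm. A picture is of the moment at which its call begins: read the wrist's pose just before it. get_calibration takes no time and is no camera call; for the wrist camera it gives the pose at the moment of the call.
- r.sign_off(): hands the job in; it is judged then, once.
The state is a dict: "time_s": time; "q": joint angles; "qvel": joint speeds; "joint_torque": joint torques, N m; "position": TCP position; "orientation": TCP orientation; "contact_force": force on the tool from outside, world axes, zero at the start; "ft_torque": the same for the moment, N m; "width": finger opening in mm; "grip_force": force on a finger pad.
Only numpy, scipy, OpenCV 4.12 (cv2) and the standard library are available. Lean on these libraries where they do the work, as an engineer would, in place of code of your own. Each camera call takes 0.05 s, during which the arm holds its last target. There are 200 camera calls.

## Working session

There is one attempt and no reset: what is moved stays moved. The work goes in short steps, Python scripts to look and compute and a tool call to move; the robot and the scene stay as the last step left them, time stands still between calls to the robot, and variables do not carry over. Pictures are saved under pics/ and viewed, at most 10 in all, crops included, and the job is handed in when it is done.

Besides the shell and the picture viewer there is one more tool, called after "Request:" by a JSON object that holds its "api" and its "payload", one argument or row to a line. send_rows: Moves the arm, as the interface text tells. Its arguments: {"type":"object","properties":{"targets":{"type":"string"}},"required":["targets"]}

```bash
mkdir -p pics
cat > h.py <<'E'
import numpy as np, cv2
from bench import r, imaging
def grab(name):
    c=imaging.get_calibration(name); p,d=imaging.read_camera(name); return c,p,d
def pts(c,d):
    # full world point map from depth
    h,w=d.shape; u,v=np.meshgrid(np.arange(w),np.arange(h))
    uv=cv2.undistortPoints(np.stack([u.ravel(),v.ravel()],1).astype(np.float64)[:,None],np.array(c['mtx'],float),np.array(c['dist'],float))[:,0]
    X=np.c_[uv,np.ones(len(uv))]*d.ravel()[:,None]
    W=(X-np.array(c['t']).ravel())@np.array(c['R']); W[d.ravel()<=0]=np.nan
    return W.reshape(h,w,3)
def ray(c,u,v,z):
    uv=cv2.undistortPoints(np.array([[[u,v]]],float),np.array(c['mtx'],float),np.array(c['dist'],float))[0,0]
    R=np.array(c['R']);o=-R.T@np.array(c['t']).ravel();k=R.T@np.array([uv[0],uv[1],1]);return o+k*(z-o[2])/k[2]
def save(n,p): cv2.imwrite('pics/'+n+'.png',p[:,:,::-1])
E
python3 - <<'E'
from h import *
print(r.read_state())
for n in ['scene','side','wrist']:
    c,p,d=grab(n); save(n+'0',p); np.savez(n+'0.npz',p=p,d=d,**c)
    print(n,-np.array(c['R']).T@np.array(c['t']).ravel(), np.array(c['R'])[2])
E
```

```text
{'time_s': 0.0, 'q': array([ 1.25840430e+00,  1.24481507e-01,  1.65167364e+00, -3.27125870e-06,
        1.36749685e+00, -8.26036749e-02]), 'qvel': array([ 7.80789434e-04, -6.95504025e-04, -1.82425531e-03,  4.21030283e-04,
        8.12359573e-04, -7.99056501e-05]), 'joint_torque': array([-3.43910770e-04, -4.23631454e+01, -3.65440929e+01, -9.07786512e-05,
        7.23944322e-03, -8.14944912e-06]), 'position': array([147.94048907, 632.46686164, 302.66834669]), 'orientation': array([-2.00468401e-04,  1.14641171e-01,  9.93406433e-01, -1.00997156e-03]), 'contact_force': array([0.17344278, 0.5973752 , 0.32670373]), 'ft_torque': array([0.01315262, 0.03667327, 0.00562237]), 'grip_force': 0.0, 'width': 85.5419236072634}
scene [ 989.01863587 -386.52877285 1144.81815485] [-0.40701989  0.37324913 -0.83367854]
side [ 303.4031158  -816.46238145 1125.27467635] [ 0.14133515  0.6522768  -0.74468742]
wrist [ 68.99764505 650.14053939 372.23276523] [ 0.30803378 -0.07450688 -0.94845343]
```

View pics/scene0.png

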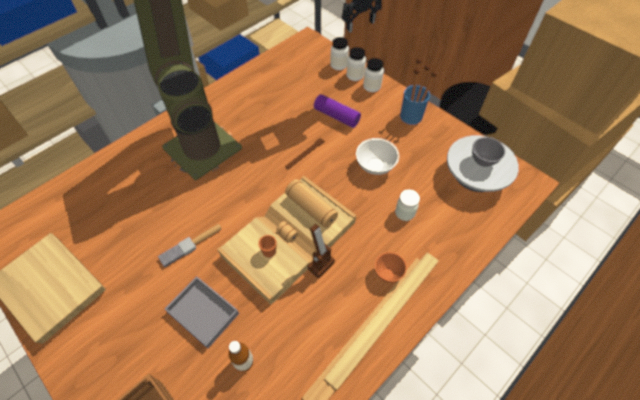

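View pics/side0.png

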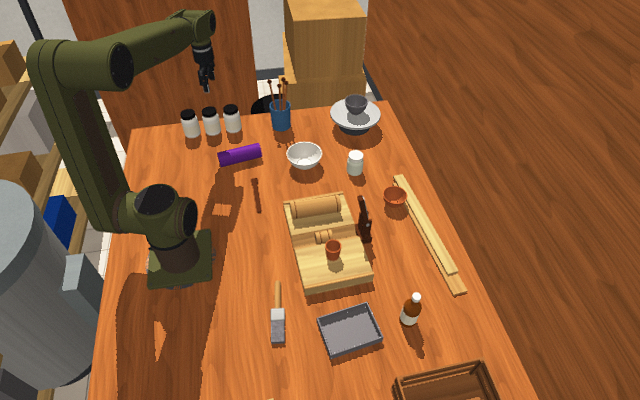

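Scene view: the cradle is centred near (287,237), with the long roller at (312,201) on the +y side, the stub at (288,231), the cup at (268,245), the tray at (202,312) and the hold-down arm at (318,250). The side view agrees: stub (324,236), long roller (316,206), tray (350,330), cup (333,250), arm (364,222).

Run:
```python
from h import *
for n in ['scene','side']:
    f=np.load(n+'0.npz'); c={k:f[k] for k in ['mtx','dist','R','t']}
    W=pts(c,f['d']); print('==',n)
    P={'scene':dict(roller=(312,201),stub=(288,231),cup=(268,245),tray=(202,312),deckL=(255,262),arm=(318,245),bowl=(377,157),table=(330,330)),
       'side':dict(roller=(316,206),stub=(324,236),cup=(333,250),tray=(350,330),deckL=(320,275),arm=(364,215),bowl=(304,156),table=(300,320))}[n]
    for k,(u,v) in P.items(): print(k,W[v,u].round(1))
    x,y,z=W[...,0],W[...,1],W[...,2]
    near=(x>300)&(x<760)&(abs(y)<350)
    def ext(nm,m,mina=30):
        k,l,s,ce=cv2.connectedComponentsWithStats(m.astype(np.uint8))
        for i in range(1,k):
            if s[i,4]<mina: continue
            q=W[l==i]; rc=cv2.minAreaRect(q[:,:2].astype(np.float32))
            print(nm,s[i,4],'px',ce[i].round(),'zmed',np.median(q[:,2]).round(1),'rect',np.round(rc[0],1),np.round(rc[1],1),round(rc[2],1),'mean',q.mean(0).round(1))
    ext('deck',near&(abs(z-40)<4),200)
    ext('z>85..105',near&(z>80)&(z<104))
    ext('z50-65',near&(z>52)&(z<66))
    ext('z>110',near&(z>115)&(z<260))
    ext('tray rim',near&(abs(z-27)<5),100)
```

```text
== scene
roller [484.3  77.2 100.6]
stub [490.2 -26.6  58.5]
cup [476.6 -94.   42.5]
tray [ 488.1 -347.8    3.9]
deckL [ 489.8 -154.7   38.1]
arm [616.5 -27.4 145.5]
bowl [466.5 400.2   9.2]
table [ 766.4 -130.1   -1.2]
deck 713 px [331. 214.] zmed 39.0 rect [479.   91.1] [221.6 131.8] 2.8 mean [525.8 113.6  39.4]
deck 691 px [294. 215.] zmed 38.3 rect [463.7  31.4] [183.8  65. ] 2.1 mean [451.9  30.1  38.6]
deck 2692 px [263. 259.] zmed 38.6 rect [ 489.6 -126.2] [221.5 156.2] 2.6 mean [ 495.7 -131.9   38.8]
z>85..105 890 px [310. 201.] zmed 93.7 rect [471.4  81.3] [172.1  55.7] 0.9 mean [475.8  77.3  92.6]
z>85..105 221 px [409. 198.] zmed 83.2 rect [670.3 299.7] [53.8 56.9] 62.6 mean [670.6 298.7  83.3]
z>85..105 128 px [267. 243.] zmed 91.4 rect [ 492.3 -106.1] [47.4 49.1] 49.7 mean [ 490.8 -105.    90.3]
z>85..105 127 px [321. 254.] zmed 97.1 rect [623.5 -19.6] [54.1 29.8] 79.2 mean [624.  -23.9  95.6]
z>85..105 90 px [244. 352.] zmed 96.1 rect [ 676.  -335.2] [19.4 43.8] 61.9 mean [ 679.1 -335.3   95.1]
z50-65 61 px [367. 165.] zmed 57.0 rect [484.1 325.9] [ 44.6 125.9] 89.5 mea
[... 1718 characters left out ...]
7.9  58.8]
z50-65 55 px [311. 215.] zmed 60.1 rect [450.8  52.7] [128.9   6.5] 0.8 mean [451.3  52.2  59.9]
z50-65 93 px [323. 234.] zmed 55.7 rect [477.8 -29.5] [27.8 54.3] 88.3 mean [477.2 -29.5  55.9]
z50-65 32 px [333. 248.] zmed 59.8 rect [494.9 -94.1] [14.4 34.8] 78.1 mean [495.8 -92.7  59.5]
z>110 143 px [362. 206.] zmed 170.9 rect [602.6 -23.6] [34.9 28.2] 11.2 mean [600.5 -29.4 168.1]
tray rim 213 px [353. 232.] zmed 27.7 rect [581.5 -13.9] [ 61.1 136.5] 63.2 mean [583.5 -19.9  27.3]
tray rim 100 px [303. 237.] zmed 27.2 rect [411.3 -10.5] [77.  19.7] 3.3 mean [412.  -11.   27.2]
tray rim 192 px [345. 313.] zmed 27.7 rect [ 487.  -323.6] [164.7  68.8] 6.9 mean [ 489.8 -305.1   27.2]
```

Request:
{"api": "send_rows", "payload": {
  "targets": "0 0 0 0 0 0.185 -1;0 0 0 0 0 0.185 -1;0 0 0 0 0 0.185 -1;0 0 0 0 0 0.185 -1;0 0 0 0 0 0.185 -1;0 0 0 0 0 0.185 -1;0 0 0 0 0 0.183 -1;-52 23 0 0 0 0 -1;-52 23 0 0 0 0 -1;-52 23 0 0 0 0 -1;-52 23 0 0 0 0 -1;-52 23 0 0 0 0 -1;-52 23 0 0 0 0 -1;-52 23 0 0 0 0 -1;-52 23 0 0 0 0 -1;-52 23 0 0 0 0 -1;-52 23 0 0 0 0 -1;-52 23 0 0 0 0 -1;-52 23 0 0 0 0 -1;-52 23 0 0 0 0 -1"
}}

```text
time_s: 2.65
position: [479.5, -29.9, 303.8]
orientation: [0.0, 0.69, 0.724, 0.0]
contact_force: [0.6, 0.4, 0.4]
width: 85.6
grip_force: 0.0
```

Run:
```python
from h import *
print(r.tip_reach); s=r.read_state(); print(s['position'],s['orientation'],s['q'])
c,p,d=grab('wrist'); save('wrist1',p)
W=pts(c,d); x,y,z=W[...,0],W[...,1],W[...,2]
near=(x>360)&(x<640)&(y>-200)&(y<170)
def ext(nm,m,mina=150):
    k,l,s,ce=cv2.connectedComponentsWithStats(m.astype(np.uint8))
    for i in range(1,k):
        if s[i,4]<mina: continue
        q=W[l==i]; rc=cv2.minAreaRect(q[:,:2].astype(np.float32))
        print(nm,s[i,4],ce[i].round(),'zmed',np.median(q[:,2]).round(1),'rect',np.round(rc[0],1),np.round(rc[1],1),round(rc[2],1))
ext('deck',near&(abs(z-39.5)<3));ext('roller/cup',near&(z>85)&(z<103));ext('stub',near&(z>50)&(z<62))
# tray by grey colour, floor/rim, both fixed views
for n in ['scene','side']:
    f=np.load(n+'0.npz'); V=pts({k:f[k] for k in ['mtx','dist','R','t']},f['d'])
    m=(V[...,2]>2)&(V[...,2]<36)&(V[...,0]>380)&(V[...,0]<600)&(V[...,1]<-240)&(V[...,1]>-430)
    k,l,s,ce=cv2.connectedComponentsWithStats(m.astype(np.uint8)); i=1+s[1:,4].argmax(); q=V[l==i]
    rc=cv2.minAreaRect(q[:,:2].astype(np.float32)); print('tray',n,s[i,4],np.round(rc[0],1),np.round(rc[1],1),rc[2], np.percentile(q[:,2],[2,50,98]).round(1))
```

```text
72.6
[479.53373662 -29.88116075 303.81673907] [1.43572348e-05 6.90130700e-01 7.23684728e-01 1.76586394e-04] [-1.74142207e-01 -2.63251568e-01  2.01710417e+00  2.82769856e-04
  1.38752040e+00 -2.21650728e-01]
deck 16879 [328.  77.] zmed 39.4 rect [479.7  71.1] [221.4 143. ] 2.8
deck 16452 [320. 240.] zmed 39.5 rect [ 489.  -124.8] [220.8 146.3] 2.3
roller/cup 12053 [312.  59.] zmed 96.6 rect [470.3  80.5] [169.9  52.2] 1.0
roller/cup 489 [454. 173.] zmed 95.1 rect [609.1 -15.9] [52.8 24.4] 65.7
roller/cup 820 [324. 255.] zmed 93.7 rect [ 491.4 -107.2] [50.4 51.6] 40.4
stub 1386 [315. 170.] zmed 55.9 rect [478.2 -26.9] [55.  32.3] 1.6
stub 194 [324. 250.] zmed 56.3 rect [ 492.2 -119.2] [36.  15.1] 4.9
tray scene 2115 [ 482.4 -345.8] [181.5 127. ] 7.229028701782227 [ 2.1  5.  30.4]
tray side 2205 [ 491.9 -340.8] [181.2 156.1] 7.944497108459473 [ 2.2  5.9 31.2]
```

View pics/wrist1.png

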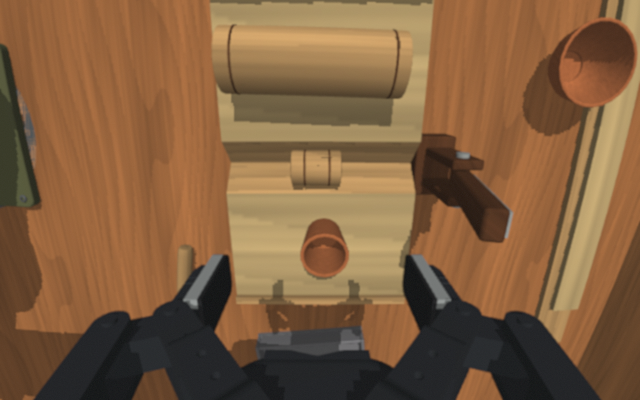

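Wrist view: the long roller is at (312,62), the stub at (316,168), the cup at (324,248) and the end of the upright arm at (500,225). Stub centre ≈ (478.4,-27), top ≈ 58, and all three views agree.

Request:
{"api": "send_rows", "payload": {
  "targets": "2.8 -1 45 0 0 0 -1;0 0 45 0 0 0 -1;0 0 45 0 0 0 -1;0 0 35 0 0 0 -1;0 0 20 0 0 0 -1;0 0 10 0 0 0 -1;0 0 5 0 0 0 -1;0 0 0 0 0 0 -1;0 0 0 0 0 0 1;0 0 0 0 0 0 1;0 0 0 0 0 0 1;0 0 0 0 0 0 1;0 0 0 0 0 0 1;0 0 0 0 0 0 1;0 0 0 0 0 0 1"
}}

```text
time_s: 4.58
position: [478.9, -25.3, 100.1]
orientation: [0.001, 0.69, 0.724, 0.001]
contact_force: [0.3, 0.7, 4.4]
width: 54.1
grip_force: 63.6
```

Request:
{"api": "send_rows", "payload": {
  "targets": "0 0 -25 0 0 0 1;0 0 -50 0 0 0 1;0 0 -55 0 0 0 1;-30 -1 0 0 0 0 1;-50 -1 0 0 0 0 1;-55 -1.5 0 0 0 0 1;-55 -1.5 0 0 0 0 1;-55 -1 0 0 0 0 1;-45 -1 0 0 0 0 1;-30 -1 0 0 0 0 1;0 0 40 0 0 0 1;0 0 40 0 0 0 1;0 0 30 0 0 0 1;0 0 15 0 0 0 1;0 0 0 0 0 0 1"
}}

```text
time_s: 6.45
position: [484.8, -344.7, 102.7]
orientation: [-0.001, 0.69, 0.724, -0.0]
contact_force: [-0.3, 0.8, -0.3]
width: 54.0
grip_force: 63.3
```

Run:
```python
from h import *
c,p,d=grab('side'); a=p[180:380,240:480]; save('side2',cv2.resize(a,None,fx=3,fy=3)); print(r.read_state()['width'])
```

```text
54.08540903071678
```

View pics/side2.png

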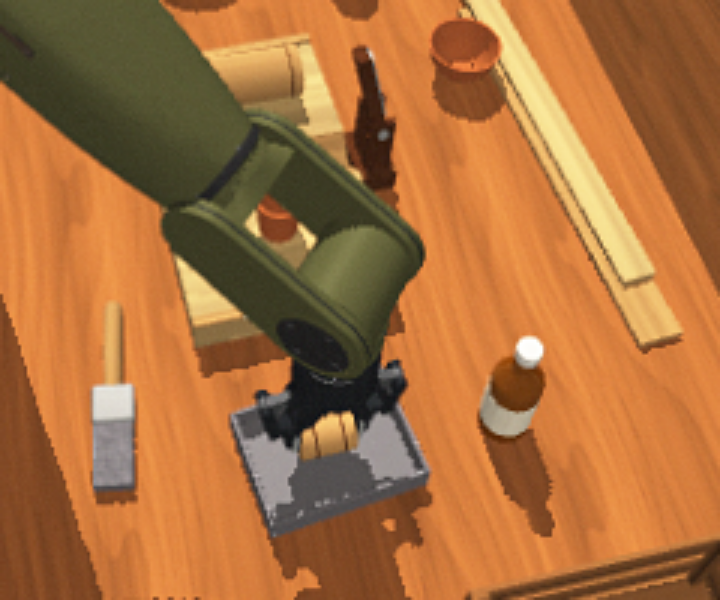

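The side crop shows the held stub at (330,435), well inside the tray (x 232–428). Lower it, release, and retreat to behind the long roller.

Request:
{"api": "send_rows", "payload": {
  "targets": "0 0 8 0 0 0 1;0 0 4 0 0 0 1;0 0 0 0 0 0 1;0 0 0 0 0 0 -0.3;0 0 0 0 0 0 -1;0 0 0 0 0 0 -1;0 0 0 0 0 0 -1;0 0 -30 0 0 0 -1;0 0 -60 0 0 0 -1;0 0 -60 0 0 0 -1;30 0 0 0 0 0 -1;55 1 0 0 0 0 -1;60 1 0 0 0 0 -1;60 1 0 0 0 0 -1;60 1 0 0 0 0 -1;60 1 0 0 0 0 -1;60 1 0 0 0 0 -1;56 1 0 0 0 0 -1;40 0.5 0 0 0 0 -1;0 0 0 0 0 0 -1"
}}

```text
time_s: 9.0
position: [469.4, 137.7, 242.0]
orientation: [-0.0, 0.688, 0.725, 0.0]
contact_force: [-0.5, -0.5, -0.6]
width: 85.5
grip_force: 0.0
```

Run:
```python
from h import *
print(r.read_state()['position'])
for n in ['scene','side']:
    c,p,d=grab(n); V=pts(c,d); hsv=cv2.cvtColor(p,cv2.COLOR_RGB2HSV)
    m=(V[...,2]>20)&(V[...,2]<60)&(V[...,0]>410)&(V[...,0]<560)&(V[...,1]<-285)&(V[...,1]>-400)&(hsv[...,1]>70)
    q=V[m]; print(n,m.sum(),q.mean(0) if len(q) else '')
c,p,d=grab('wrist');save('wrist3',p);V=pts(c,d);z=V[...,2]
m=(z>80)&(z<103)&(V[...,1]>20)&(V[...,1]<140)&(V[...,0]>360)&(V[...,0]<580); q=V[m]
print(m.sum(),cv2.minAreaRect(q[:,:2].astype(np.float32)))
```

```text
[469.41192114 137.65549177 242.0282689 ]
scene 325 [ 490.05238886 -344.21276375   37.47853597]
side 280 [ 484.97093609 -350.59086256   38.05908849]
10727 ((470.175537109375, 83.07147979736328), (170.3760986328125, 54.2648811340332), 0.8030114769935608)
```

Stub is lying in the tray. Now descend behind the long roller and push slowly.

Request:
{"api": "send_rows", "payload": {
  "targets": "0 0 50 0 0 0 -1;0 0 45 0 0 0 -1;0 0 20 0 0 0 -1;0 0 7 0 0 0 -1;0 0 0 0 0 0 -1;-5 0 0 0 0 0 -1;-5 0 0 0 0 0 -1;-4 0 0 0 0 0 -1;-4 0 0 0 0 0 -1;-4 0 0 0 0 0 -1;-4 0 0 0 0 0 -1;-4 0 0 0 0 0 -1;-4 0 0 0 0 0 -1;-4 0 0 0 0 0 -1;-4 0 0 0 0 0 -1"
}}

```text
time_s: 11.02
position: [471.8, 93.3, 119.9]
orientation: [-0.0, 0.69, 0.724, -0.0]
contact_force: [0.3, -0.1, -0.2]
width: 85.3
grip_force: 0.1
```

```bash
cat >> h.py <<'E'
def roller(n,ylo=-75,yhi=140,zlo=62,zhi=104):
    c,p,d=grab(n); V=pts(c,d);z=V[...,2];hsv=cv2.cvtColor(p,cv2.COLOR_RGB2HSV)
    m=(z>zlo)&(z<zhi)&(V[...,1]>ylo)&(V[...,1]<yhi)&(V[...,0]>370)&(V[...,0]<575)&(hsv[...,2]>90)&(hsv[...,1]>50)
    k,l,s,ce=cv2.connectedComponentsWithStats(m.astype(np.uint8)); i=1+s[1:,4].argmax(); q=V[l==i]
    rc=cv2.minAreaRect(q[:,:2].astype(np.float32)); t=np.percentile(q[:,2],97); top=q[q[:,2]>t-4]
    print(n,s[i,4],np.round(rc[0],1),np.round(rc[1],1),round(rc[2],1),'topz',t.round(1),'top mean',top.mean(0).round(1)); return p
E
python3 - <<'E'
from h import *
roller('wrist');p=roller('side');save('side4',cv2.resize(p[170:300,240:420],None,fx=4,fy=4)); roller('scene')
E
```

```text
wrist 9629 [472.2  73.4] [86.8 14.8] 1.0 topz 91.3 top mean [470.8  71.9  89.5]
side 860 [471.   47.5] [ 71.3 172.7] 87.5 topz 100.1 top mean [470.1  45.4  98.4]
scene 1075 [472.   59.8] [172.   82.5] 1.0 topz 99.8 top mean [473.6  48.3  97.9]
```

View pics/side4.png

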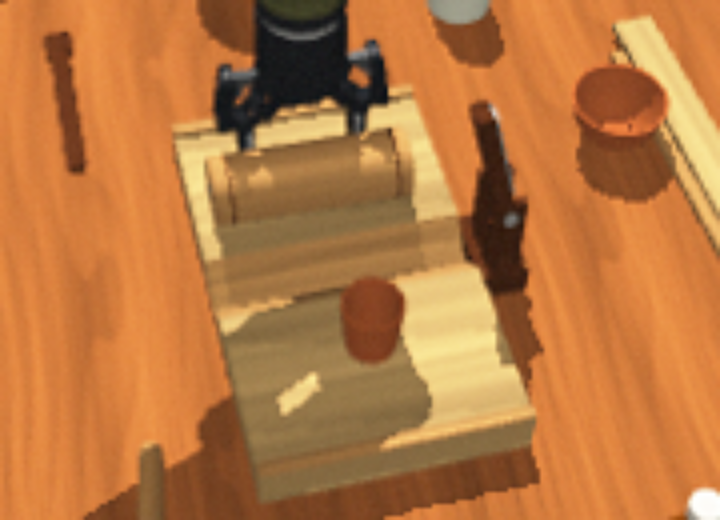

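The side crop shows the long roller at (310,178), square against both fingers and rolling towards the groove; the cup (372,320) has not moved. Continue.

Request:
{"api": "send_rows", "payload": {
  "targets": "-4 0 0 0 0 0 -1;-4 0 0 0 0 0 -1;-4 0 0 0 0 0 -1;-4 0 0 0 0 0 -1;-4 0 0 0 0 0 -1;-4 0 0 0 0 0 -1;-4 0 0 0 0 0 -1;-4 0 0 0 0 0 -1;-4 0 0 0 0 0 -1;-3 0 0 0 0 0 -1;-3 0 0 0 0 0 -1;-3 0 0 0 0 0 -1;-3 0 0 0 0 0 -1;-2 0 0 0 0 0 -1;0 0 0 0 0 0 -1;0 0 0 0 0 0 -1;0 0 0 0 0 0 -1"
}}

```text
time_s: 13.3
position: [474.2, 43.7, 119.9]
orientation: [-0.0, 0.69, 0.724, -0.0]
contact_force: [-0.1, -0.4, -0.3]
width: 85.5
grip_force: 0.0
```

Run:
```python
from h import *
roller('side'); roller('scene')
```

```text
side 721 [473.4 -32.1] [170.7  62.7] 3.2 topz 83.0 top mean [473.6 -29.9  81.1]
scene 975 [475.1 -26.7] [172.2  56.8] 3.5 topz 82.9 top mean [481.9 -25.6  80.9]
```

The roller is seated: its top measures 82.9 (82.4 expected), it lies parallel to the groove, and the fingers are about 30 mm clear of it. Next go over and behind the hold-down arm with the fingers shut.

Request:
{"api": "send_rows", "payload": {
  "targets": "0 0 -40 0 0 0 -1;0 0 -60 0 0 0 0;0 0 -60 0 0 0 1;0 0 -20 0 0 0 1;-18 49 0 0 0 0 1;-18 49 0 0 0 0 1;-18 49 0 0 0 0 1;-17 50 0 0 0 0 1;0 0 0 0 0 0 1;0 0 0 0 0 0 1"
}}

```text
time_s: 14.65
position: [673.8, -17.7, 298.4]
orientation: [-0.001, 0.69, 0.724, -0.001]
contact_force: [-0.9, -0.3, 0.1]
width: -0.1
grip_force: 0.0
```

```bash
cat >> h.py <<'E'
def arm(n,zlo=112,zhi=215):
    c,p,d=grab(n); V=pts(c,d);hsv=cv2.cvtColor(p,cv2.COLOR_RGB2HSV);z=V[...,2]
    L=(V-np.array([484.4,-26.9,0]))@np.array([[.999,-.047,0],[.047,.999,0],[0,0,1]])
    m=(z>zlo)&(z<zhi)&(L[...,0]>0)&(L[...,0]<180)&(abs(L[...,1])<40)&(p[...,0].astype(int)>p[...,2].astype(int)+12)
    k,l,s,ce=cv2.connectedComponentsWithStats(m.astype(np.uint8)); i=1+s[1:,4].argmax(); q=L[l==i]
    print(n,len(q),'min',q.min(0).round(),'max',q.max(0).round(),'mean',q.mean(0).round(1),'angle',np.round(np.arctan2(135-q[:,0].mean(),q[:,2].mean()-90),2)); return p
E
python3 - <<'E'
from h import *
s=r.read_state();print(s['position'],s['width'])
p=arm('side');arm('scene');save('side5',cv2.resize(p[140:300,260:460],None,fx=4,fy=3.75))
E
```

```text
[673.84019991 -17.65758821 298.40834266] -0.14569866415194596
side 142 min [100. -15. 112.] max [136.  13. 204.] mean [116.   -7.6 166.2] angle 0.24
scene 167 min [101. -10. 114.] max [139.  14. 203.] mean [119.1  -2.6 172.5] angle 0.19
```

View pics/side5.png

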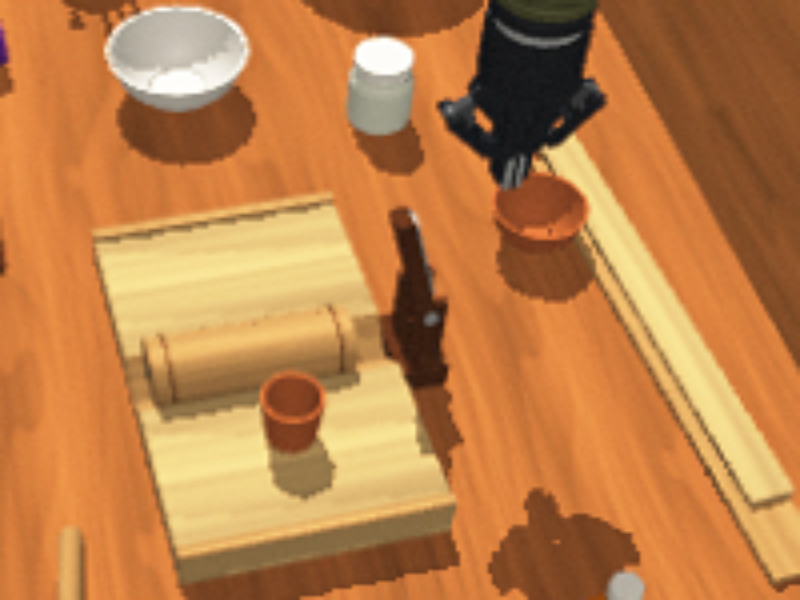

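The side crop shows the roller in the groove (245,355), the arm upright at (412,280), and the gripper behind it with its knuckles spread along the swing direction. I'll turn it 90° so that the knuckles lie across, then descend.

Request:
{"api": "send_rows", "payload": {
  "targets": "0 0 0 0 0 0.185 1;0 0 0 0 0 0.185 1;0 0 0 0 0 0.185 1;0 0 0 0 0 0.185 1;0 0 0 0 0 0.185 1;0 0 0 0 0 0.185 1;0 0 0 0 0 0.185 1;0 0 0 0 0 0.185 1;0 0 0 0 0 0.091 1;0 0 35 0 0 0 1;0 0 30 0 0 0 1;0 0 11 0 0 0 1;0 0 0 0 0 0 1"
}}

```text
time_s: 16.38
position: [673.8, -17.5, 224.0]
orientation: [-0.0, 1.0, 0.024, -0.0]
contact_force: [-0.5, -0.8, -0.1]
width: 0.0
grip_force: 0.0
```

Request:
{"api": "send_rows", "payload": {
  "targets": "-10 0 0 0 0 0 1;-10 0 0 0 0 0 1;-10 0 0 0 0 0 1;-8 0 0 0 0 0 1;-8 0 0 0 0 0 1;-8 0 0 0 0 0 1;-8 0 0 0 0 0 1;-8 0 0 0 0 0 1;-8 0 0 0 0 0 1;-8 0 0 0 0 0 1;-8 0 0 0 0 0 1;-8 0 0 0 0 0 1;0 0 0 0 0 0 1"
}}

```text
time_s: 18.0
position: [572.3, -22.8, 224.6]
orientation: [0.0, 1.0, 0.024, 0.0]
contact_force: [0.3, 0.5, 3.0]
width: -0.3
grip_force: 1.7
```

Run:
```python
from h import *
s=r.read_state();P=s['position']-np.array([484.4,-26.9,0]);print('local',P[0]*.999+P[1]*.047,P[1]*.999-P[0]*.047,P[2],s['orientation'],s['contact_force'])
arm('scene',100);p=arm('side',100);save('side6',cv2.resize(p[140:300,260:460],None,fx=4,fy=3.75))
```

```text
local 88.00776206595825 -0.02438605696324192 224.61910210155133 [1.62297798e-04 9.99715378e-01 2.38550264e-02 2.73271053e-04] [0.30390891 0.45519014 2.97789863]
scene 220 min [ 75. -34. 100.] max [149.  26. 213.] mean [116.5  -1.3 122.9] angle 0.51
side 164 min [ 46. -26. 100.] max [148.  14. 175.] mean [ 88.4 -10.1 137.1] angle 0.78
```

View pics/side6.png

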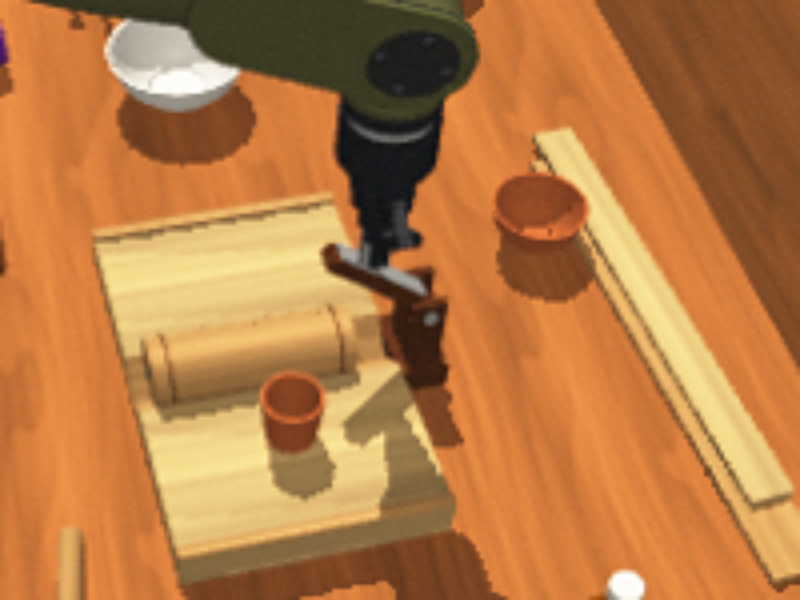

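The side crop shows the arm tilted about 50° from (335,255) to the post (430,300), with the fingertip on its upper face. Continue along the arc down.

Request:
{"api": "send_rows", "payload": {
  "targets": "-5 0 5 0 0 0 1;-5.5 0 6.5 0 0 0 1;-4 0 6 0 0 0 1;-3.5 0 6.5 0 0 0 1;-2.5 0 6.5 0 0 0 1;-2.5 0 7 0 0 0 1;-1.5 0 7 0 0 0 1;-1 0 5 0 0 0 1;0 0 0 0 0 0 1"
}}

```text
time_s: 19.23
position: [546.6, -23.8, 173.3]
orientation: [-0.0, 1.0, 0.024, -0.001]
contact_force: [-0.1, -0.4, -0.2]
width: 0.4
grip_force: 0.0
```

Request:
{"api": "send_rows", "payload": {
  "targets": "0 0 1.5 0 0 0 1;0 0 1.5 0 0 0 1;0 0 0 0 0 0 1"
}}

```text
time_s: 19.6
position: [547.0, -23.8, 171.5]
orientation: [-0.0, 1.0, 0.024, -0.0]
contact_force: [-2.3, 0.3, 2.4]
width: 0.2
grip_force: 1.3
```

Request:
{"api": "send_rows", "payload": {
  "targets": "0 0 1 0 0 0 1;0 0 1 0 0 0 1;0 0 0 0 0 0 1"
}}

```text
time_s: 19.98
position: [547.1, -23.8, 171.0]
orientation: [-0.0, 1.0, 0.024, -0.0]
contact_force: [-6.8, 0.8, 11.6]
width: 0.1
grip_force: 5.6
```

Run:
```python
from h import *
s=r.read_state();print(s['contact_force'],s['position'])
```

```text
[-6.79116501  0.76812874 11.56170443] [547.12597372 -23.81869992 170.99123805]
```

Request:
{"api": "send_rows", "payload": {
  "targets": "0 0 1 0 0 0 1;0 0 1 0 0 0 1;0 0 0 0 0 0 1"
}}

```text
time_s: 20.35
position: [547.2, -23.8, 170.9]
orientation: [-0.0, 1.0, 0.024, -0.001]
contact_force: [-12.2, 1.4, 21.3]
width: 0.0
grip_force: 10.5
```

Request:
{"api": "send_rows", "payload": {
  "targets": "0 0 1 0 0 0 1;0 0 0.5 0 0 0 1;0 0 0 0 0 0 1;0 0 0 0 0 0 1"
}}

```text
time_s: 20.85
position: [547.3, -23.8, 170.8]
orientation: [-0.0, 1.0, 0.024, -0.001]
contact_force: [-17.0, 1.6, 28.6]
width: 0.2
grip_force: 14.1
```

Request:
{"api": "send_rows", "payload": {
  "targets": "0 0 -5 0 0 0 1;0 0 -15 0 0 0 1;0 0 -40 0 0 0 1;0 0 -50 0 0 0 1;40 0 -40 0 0 0 1;40 0 0 0 0 0 1;40 0 0 0 0 0 1;0 0 0 0 0 0 1"
}}

```text
time_s: 21.85
position: [668.5, -18.1, 314.9]
orientation: [-0.0, 1.0, 0.024, -0.0]
contact_force: [-0.7, 0.1, -0.6]
width: 0.1
grip_force: 0.0
```

Run:
```python
from h import *
arm('scene',86,108); p=arm('side',86,108); roller('side',zlo=60,zhi=86); save('side7',cv2.resize(p[140:370,240:460],None,fx=3,fy=2.6))
```

```text
scene 379 min [ 20. -25.  86.] max [151.  30. 108.] mean [103.3   0.3  97.3] angle 1.35
side 247 min [ 19. -25.  86.] max [151.  24. 107.] mean [96.3 -6.1 96.6] angle 1.4
side 670 [473.6 -33. ] [171.4  56.3] 1.7 topz 82.7 top mean [456.  -31.   80.9]
```

View pics/side7.png

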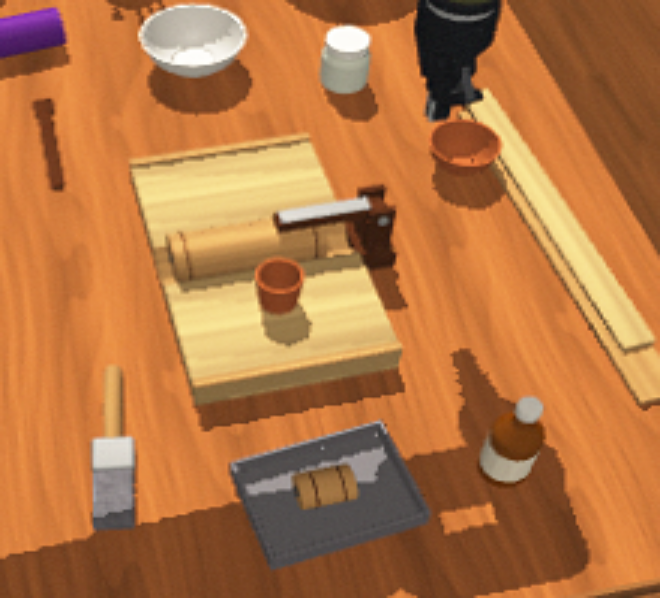

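The side crop shows the arm level on the seated roller, from (278,215) to (375,205), the stub in the tray (325,486), the bystanders in place and the gripper clear. The fingertip stopped at z ≈ 98, which is the expected height of the arm's upper face when it lies on the roller. Handing in.

```bash
python3 -c "
from bench import r
print(r.sign_off())"
```

```text
the job is handed in; nothing more can be done
None
```

I put the short roller in the tray, rolled the long roller into the groove where it settled by itself, then swung the hold-down arm over and pressed it onto the roller with about 29 N; the job was handed in after about 22 s, but the hand-in call returned no verdict.

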